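Present a notched glass plate label up to the reader

ROBOT

A 7-joint arm with a two-finger parallel gripper is mounted at the origin on a cart in front of the work surface, level with it; the furniture and walls round the work are solid. World frame = base frame: x ahead of the robot, y to its left, z up, the work surface at z = 0. Lengths are in mm, angles in rad, forces in N, time in s.
With the tool pointing down it reaches from about 400 to 875 mm from the base axis. Payload 4.4 kg.
Tool frame: the origin (TCP) lies at the very end of the fingers, on their centre line; the grasp point (between the pads) lies 19 mm behind it (grip_depth is the distance from the TCP to the grasp point, in mm); z points along the fingers, y is the direction in which the jaws open and shut (so a half turn about z gives the same grasp; the last joint's range is limited). The gripper opens to 85 mm and grips with 20 to 120 N. Pads are 22 mm wide; open, the fingers measure 114 mm over their backs; the gripper's body (76 mm by 85 mm) begins 54 mm behind the grasp point. The pads swing forward as they close: fully open they stand 13 mm farther back than shut.
Start: joints at [1.145, 0.628, 0.038, 1.517, -0.027, 0.996, -0.02], TCP at [228.885, -608.383, 231.313] pointing down, gripper open.
Joint ranges: [-3.06, 3.06], [-0.37, 2.12], [-1.25, 1.32], [0.18, 2.47], [-1.1, 4.24], [0.23, 1.98], [-2.94, 2.94]. Speed limits (rad/s): [2.57, 2.57, 3.14, 3.14, 3.14, 3.14, 3.14].

INTERFACE

Orientations are given as [roll, pitch, yaw] about the fixed x, y, z axes, in that order (R = Rz(yaw) Ry(pitch) Rx(roll)).
In Python, from cell import read_state, get_image, finish_job, recognise, outline_of, grip_depth gives the robot as it stands. The module is installed in compiled form; this text tells all that it offers.
- The arm moves only by the tool send_rows, never from a script. Its argument "rows" is a list of rows, each a list of 5 numbers: the gripper command: -1 is shut, 1 is fully open, values between are in proportion, then the shift along the tool's x, y, z in m, then the turn about the tool's z in rad. In form: [[claw, tx, ty, tz, roll], ...]. A call has 1 to 12 rows; each row shifts and turns the pose as measured when the row begins, along the tool's axes as they then stand; what a row does not reach is not made up. A row lasts 1/12 s, in which the tool goes at most 41.7 mm and 7.16 degrees, less where a joint would pass 70% of its speed; a pose out of reach is approached as far as the arm can. A call with a gripper value outside its range is refused whole. The fingers move at their own pace and stop on an object; the grip force is fixed at half the most. Time passes only in rows, so rows that do not move let the fingers close. It gives the time, the measured TCP pose, the force and the opening at its end, in the units of the state.
- read_state(): the state, without advancing time (a new reading comes with each control period).
- get_image(name): name is "scene" or "top" or "wrist"; returns a dict with "image" (420x560x3 uint8, blue, green, red), "z_map" (420x560 float32, mm along the optical axis (not along the pixel's ray), 0 where there is no reading), "K" (3x3 intrinsics, pixels), "R" (3x3) and "t" (3): a world point X has camera coordinates R X + t; the wrist camera has in their place "tool_from_camera" (4x4, takes a point from camera to tool coordinates, whose origin is the TCP and whose axes are the flange's). Camera axes: x right, y down, z forward; pixel columns grow to the right and rows downward; lengths in mm; the calibration is good to about 2 mm. The wrist camera is an equidistant fisheye: a pixel r from the principal point sees the ray r / f radians off the axis. A picture is of the moment at which its call begins: read the wrist's pose just before it.
- finish_job(): hands the job in, once; it reports no verdict.
Trained networks look in a picture, given as the dict that the camera call returned (one of the last four; its "shot" number tells which), for a name from the list of things; names that differ only in an ending like _2 or _b are one class to them, and where a whole thing is asked for, a point or a joint stands for the part that bears it (a point fixed in the world has none). Each returns a list of dicts, best first, with "score" (0 to 1); they miss things now and then, are a little off and sometimes report something else, mostly with a low value. They report only what shows in the picture. A call takes as long as a camera call. They do not tell look-alikes from the thing itself.
- recognise(picture, query): "box" ([left, top, right, bottom] in pixels, round what is visible of it).
- outline_of(picture, query): "mask" (420x560 bool, what is visible of it) and "box" ([left, top, right, bottom] in pixels, round what is visible of it).
The state is a dict: "clock": time; "qpos": joint angles; "qd": joint speeds; "tau": joint torques, N m; "eef_pos": TCP position; "tool_rot": TCP orientation; "force": force on the tool from outside, world axes, zero at the start; "torque": the same for the moment, N m; "width": finger opening in mm.
Only numpy, scipy, OpenCV 4.12 (cv2) and the standard library are available. Lean on these libraries where they do the work, as an engineer would, in place of code of your own. Each camera call takes 0.05 s, during which the arm holds its last target.

TASK

Take the glass plate that stands in the rack's front slot (the one nearer the robot) and slide it along its slot until it is clear of the bridge, without forcing it against the bridge, then lift it out. Show it label up to the reader: its frosted end, the end with the notched corner, uppermost, with the plate tipped up about 40 degrees in an upright plane, its flat face square to the reader's round window, and the middle of the frosted end straight in front of the window, about 10 cm away. Finish still holding it there, steady and with nothing else supporting it; leave the other plate in its slot and do not disturb the other things.

Things in the scene. Friction and masses are not known exactly. Their poses are not given: they have to be found in the camera images.
- slide_rack: fixed low grey rack, 150 mm (x) by 217 mm (y). Origin: centre of its underside. Two slots run along its y axis, at x = -35 mm (front, nearer the robot) and x = +35 mm (back): floor 6 mm above the worktop, 12 mm wide, 5 mm walls with tops 22 mm above the worktop, closed at y = +106 mm, open at y = -105 mm.
- bridge (a point): metal bridge of the rack crossing above both slots, from the rack's y = +45 to +105 mm, on thin legs beside and between the slots; this point is the centre of its underside, 60 mm above the worktop (4 mm above the plates); its top is at 68 mm. 40 to 55 mm of each plate starts under it. Axes as the rack's.
- plate_a_center (a point): centre (half-way up) of glass plate A: clear, 110 mm long, 8 thick, 50 high, 0.11 kg, standing on its long edge in either slot. One end is frosted white for 28 mm and has a 14 x 14 mm notch in its upper corner. x points along it to the frosted end, y across its thickness, z up as it stands. 
- plate_a_frosted (a point): middle of plate A's frosted end, 41 mm from the plate's centre along its x (14 mm from that end), half-way up; axes as the plate's
- plate_b_center (a point): centre (half-way up) of glass plate B: clear, 110 mm long, 8 thick, 50 high, 0.11 kg, standing on its long edge in either slot. One end is frosted white for 28 mm and has a 14 x 14 mm notch in its upper corner. x points along it to the frosted end, y across its thickness, z up as it stands. Faces the other way than plate A.
- plate_b_frosted (a point): middle of plate B's frosted end, 41 mm from the plate's centre along its x, half-way up; axes as the plate's
- reader: label reader, fixed: round dark foot 96 mm across, a post, and at its top a grey box head 50 mm deep, 86 mm wide, 66 mm high (147 to 213 mm above the worktop) with a round window on its front. Origin at the centre of its underside; the front with the window faces its -x.
- reader_window (a point): centre of the reader's round 38 mm window, 180 mm above the worktop; it looks along its -x axis, y to the side, z up
- beaker_50_mid (a point): bystander: glass beaker 50 mm across, 61 mm high, standing right of the rack; centre, half-way up
- petri_dish_mid (a point): bystander: glass dish 81 mm across, 15 mm high, left of the rack; centre, half-way up
- conical_flask_mid (a point): bystander: conical flask 95 mm across, 113 mm high, behind the rack on the right; centre, half-way up
Not all that is in view belongs to the job. Leave any purple look-alike of the reader alone. Leave any blue look-alike of the part that bears plate_b_center alone.

How it is judged (in metres and radians):
On the way:
1. the front plate has been slid along its slot, still down in it, until clear of the bridge (((x of plate_b_center in the frame of slide_rack above 0.02 m and y of plate_a_center in the frame of slide_rack below -0.006 m and x of plate_a_center in the frame of slide_rack between -0.045 and -0.025 m and z of plate_a_center in the frame of slide_rack below 0.046 m) or (x of plate_a_center in the frame of slide_rack above 0.02 m and y of plate_b_center in the frame of slide_rack below -0.006 m and x of plate_b_center in the frame of slide_rack between -0.045 and -0.025 m and z of plate_b_center in the frame of slide_rack below 0.046 m))), for 0.05 s.
At the end, for the whole second after the job is handed in: The front plate is held still by the fingers alone, frosted end at least 25 degrees up, plate upright and square to the window within 20 degrees, middle of the frosted end 50 to 150 mm before the window and within 35 mm of its axis; the other plate within 15 mm of its start (((contact force between the fingers and plate_a above 1 N and angle between plate_a_center's own x axis and vertical below 1.13 rad and angle between plate_a_center's own y axis and vertical between 1.22 and 1.92 rad and angle between the y axis of plate_a_center and the x axis of reader_window, either way round below 0.35 rad and x of plate_a_frosted in the frame of reader_window between -0.15 and -0.05 m and y of plate_a_frosted in the frame of reader_window between -0.035 and 0.035 m and z of plate_a_frosted in the frame of reader_window between -0.035 and 0.035 m and linear speed of plate_a below 0.03 m/s and contact force between plate_a and slide_rack below 0.2 N and contact force between plate_a and reader below 0.2 N and height (world z) of plate_a_center above 0.1 m and x of plate_b_center in the frame of slide_rack above 0.02 m and distance of plate_b_center from where it was at the start of the episode below 0.015 m) or (contact force between the fingers and plate_b above 1 N and angle between plate_b_center's own x axis and vertical below 1.13 rad and angle between plate_b_center's own y axis and vertical between 1.22 and 1.92 rad and angle between the y axis of plate_b_center and the x axis of reader_window, either way round below 0.35 rad and x of plate_b_frosted in the frame of reader_window between -0.15 and -0.05 m and y of plate_b_frosted in the frame of reader_window between -0.035 and 0.035 m and z of plate_b_frosted in the frame of reader_window between -0.035 and 0.035 m and linear speed of plate_b below 0.03 m/s and contact force between plate_b and slide_rack below 0.2 N and contact force between plate_b and reader below 0.2 N and height (world z) of plate_b_center above 0.1 m and x of plate_a_center in the frame of slide_rack above 0.02 m and distance of plate_a_center from where it was at the start of the episode below 0.015 m))); the arm keeps its last pose, push and grip.
It fails at once if a plate is forced against the rack or its bridge (over 30 N) (contact force between any of plate_a, plate_b and slide_rack above 30 N).
It fails at once if a bystander is pushed more than 30 mm (distance of any of beaker_50_mid, petri_dish_mid, conical_flask_mid from where it was at the start of the episode above 0.03 m).
It fails at once if the plate is knocked against the reader (contact force between any of plate_a, plate_b and reader above 5 N).
It fails at once if a plate is dropped on the worktop (height (world z) of any of plate_a_center, plate_b_center below 0.02 m).
It also fails if it takes over 38 s, if anything falls off the work surface, if the arm or the gripper's body presses on something with over 40 N, if the wrist force passes 120 N, or if a joint passes its speed limit or range.

## Working session

There is one attempt and no reset: what is moved stays moved. The work goes in short steps, Python scripts to look and compute and a tool call to move; the robot and the scene stay as the last step left them, time stands still between calls to the robot, and variables do not carry over. Pictures are saved under pics/ and viewed, and the job is handed in when it is done.

Besides the shell and the picture viewer there is one more tool, called after "Call:" as name(argument=value, ...) on one line, values as JSON. send_rows: Moves the arm, as the interface text tells. Its arguments: {"type":"object","properties":{"rows":{"type":"array"}},"required":["rows"]}

```bash
mkdir -p pics
python3 - <<'E'
from cell import *
import cv2,numpy as np
s=read_state();print({k:np.round(v,3).tolist() if not isinstance(v,dict) else v for k,v in s.items()}, grip_depth if not callable(grip_depth) else grip_depth())
for n in("scene","top"):
    p=get_image(n);cv2.imwrite(f"pics/{n}0.png",p["image"]);print(n,p["K"].tolist(),p["R"].tolist(),p["t"].tolist(),p["shot"])
    for q in("slide_rack","plate_a_center","reader","bridge","plate_a_frosted","reader_window"):
        for r in recognise(p,q)[:4]:print(q,np.round(r["box"]),round(r["score"],2))
E
```

```text
{'clock': 0.0, 'qpos': [1.145, 0.629, 0.038, 1.518, -0.027, 0.996, -0.02], 'qd': [-0.001, -0.0, 0.002, 0.0, 0.0, 0.001, 0.0], 'tau': [-0.001, -56.339, 1.226, -19.344, 0.011, 0.011, -0.0], 'eef_pos': [228.643, -607.799, 230.403], 'tool_rot': [-3.14, 0.0, 0.36], 'force': [0.424, 0.456, 0.507], 'torque': [-0.043, -0.039, -0.005], 'width': 85.235} 18.700000000000003
scene [[539.1953739006537, 0.0, 281.92122339884037], [0.0, 539.1953739006537, 211.87178614604036], [0.0, 0.0, 1.0]] [[0.5244505605246857, -0.851234312225993, 0.018755139415203084], [-0.3259375929648861, -0.22106432287397657, -0.91918183763852], [0.7865852115680788, 0.4759524249769203, -0.3933865708193275]] [-339.4731582227476, 306.33951308932865, 1017.7537963678152] 1
slide_rack [227. 232. 336. 300.] 0.71
plate_a_center [271. 248. 298. 268.] 0.56
reader [212. 164. 246. 248.] 0.9
reader [161. 158. 196. 238.] 0.63
reader [229. 233. 336. 300.] 0.49
reader [272. 246. 294. 268.] 0.21
bridge [230. 232. 336. 302.] 0.77
plate_a_frosted [264. 242. 293. 264.] 0.6
reader_window [211. 167. 248. 248.] 0.71
reader_window [163. 158. 195. 239.] 0.65
top [[459.7997278082045, 0.0, 278.8311360637015], [0.0, 459.7997278082045, 212.3024156611514], [0.0, 0.0, 1.0]] [[0.004665762061504242, -0.999980004467287, 0.0042686449829187215], [-0.9953009187936135, -0.00505670797743792, -0.09669803903399253], [0.09671769079632773, -0.003797416231556128, -0.9953046106177701]] [-58.14090945056263, 545.4251956705366, 1261.8101905371745] 2
slide_rack [251. 196. 328. 257.] 0.64
plate_a_center [275. 216. 296. 217.] 0.67
reader [175. 166. 224. 210.] 0.9
reader [112. 186. 174. 227.] 0.76
bridge [252. 196. 329. 255.] 0.62
bridge [178. 168. 223. 211.] 0.32
reader_window [177. 167. 228. 208.] 0.89
reader_window [114. 188. 174. 224.] 0.77
```

Run:
```python
import cv2
a=cv2.imread("pics/scene0.png");cv2.imwrite("pics/s1.png",cv2.resize(a[140:320,130:370],None,fx=3.3,fy=3.3,interpolation=2))
a=cv2.imread("pics/top0.png");cv2.imwrite("pics/t1.png",cv2.resize(a[140:290,90:350],None,fx=3,fy=3,interpolation=2))
```

```text
(no output)
```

View pics/scene0.png

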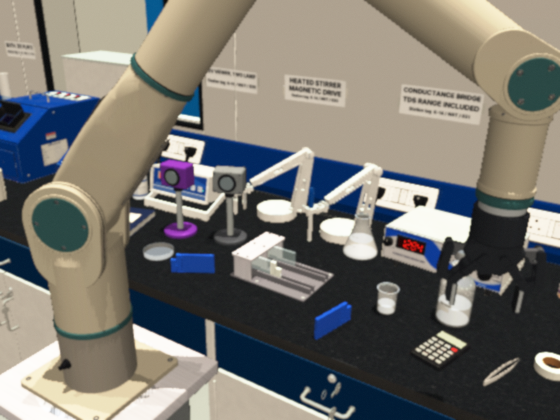

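View pics/s1.png

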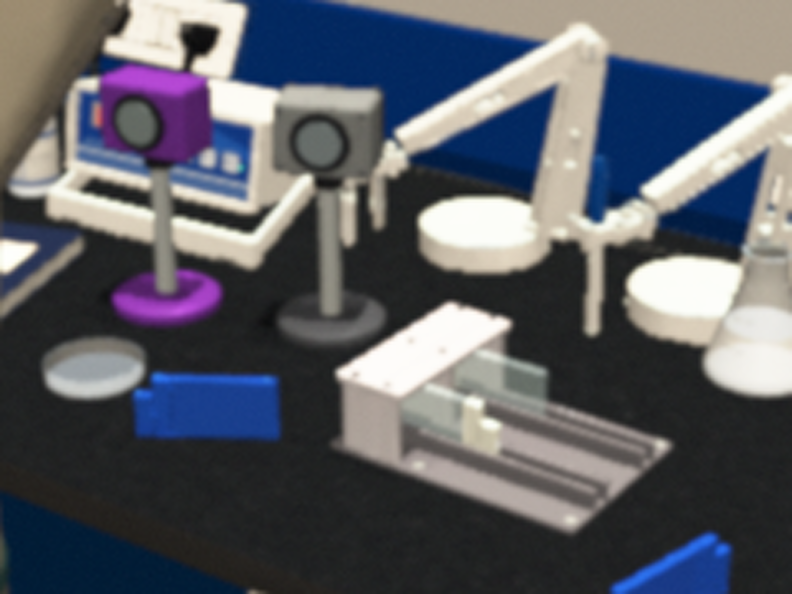

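View pics/t1.png

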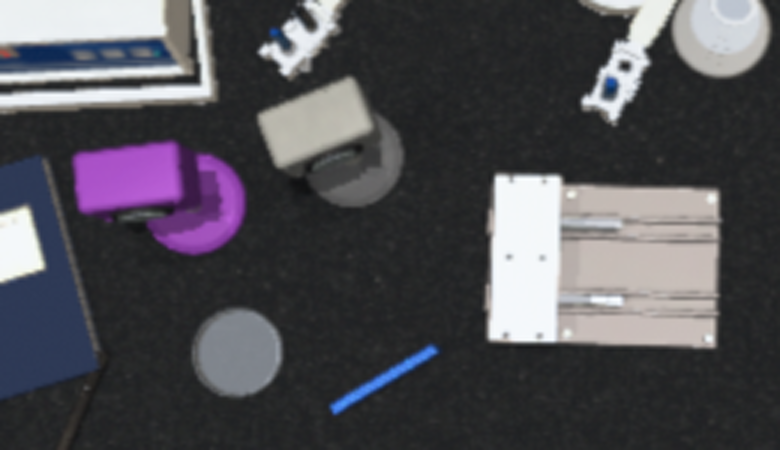

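View pics/top0.png

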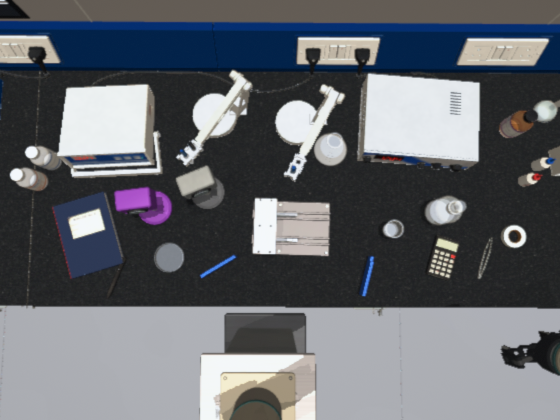

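Candidates. For the front plate:
- The clear plate with the white frosted end in the front slot, scene (278,268) and top (291,240). This fits the description.
- The back-slot plate, scene (288,255). Rejected.
- The blue slabs, scene (193,263) and (333,319), which are look-alikes. Rejected.

For the reader:
- Grey, scene (229,205) and top (200,190). Chosen.
- Purple, scene (178,200). Rejected.

The crop shows the front plate's frosted, notched end pointing right (-y), away from the bridge. Next I'll measure.

```bash
cat > h.py <<'E'
from cell import *
import cv2,numpy as np
def cloud(p):
    z=p["z_map"].astype(float);K=p["K"];h,w=z.shape
    u,v=np.meshgrid(np.arange(w),np.arange(h))
    c=np.stack([(u-K[0,2])/K[0,0]*z,(v-K[1,2])/K[1,1]*z,z],-1)
    W=(c-p["t"])@p["R"]; W[z==0]=np.nan
    return W
def rect(W,m):
    pts=W[m][:,:2].astype(np.float32)
    r=cv2.minAreaRect(pts);return r,len(pts),np.nanmedian(W[m][:,2])
E
python3 - <<'E'
from h import *
p=get_image("top");W=cloud(p);im=p["image"].astype(int)
def box(l,t,r,b):
    m=np.zeros(W.shape[:2],bool);m[t:b,l:r]=1;return m
Z=W[...,2]
print("table z",np.nanmedian(Z[box(300,265,360,285)]))
for n,m in (("bridge",box(245,190,282,262)&(Z>60)&(Z<76)),("rackbase",box(245,190,335,262)&(Z>3)),("head",box(165,150,225,210)&(Z>200)&(Z<222)),("purp",box(105,175,180,230)&(Z>200)),("foot",box(170,160,235,215)&(Z>5)&(Z<20))):
    print(n,rect(W,m))
# plates: points within rack heights 40-60
m=box(270,196,335,260)&(Z>35)&(Z<62);v,u=np.where(m)
for a,b in zip(v,u):print(a,b,np.round(W[a,b]),im[a,b])
for q in("beaker_50_mid","petri_dish_mid","conical_flask_mid"):
    r=recognise(p,q)[0];x=r["box"];c=W[int((x[1]+x[3])/2),int((x[0]+x[2])/2)];print(q,np.round(x),r["score"],np.round(c))
E
```

```text
table z -0.13255050271663849
bridge (((506.29254150390625, -22.179420471191406), (149.4793701171875, 73.07661437988281), 0.23023377358913422), 1224, np.float64(68.21758796711039))
rackbase (((511.14599609375, -86.3388442993164), (202.49688720703125, 254.86412048339844), 0.30136939883232117), 4129, np.float64(9.29608388250546))
head (((602.048583984375, 148.70486450195312), (55.07351303100586, 85.89852905273438), 23.54489517211914), 765, np.float64(212.59986679790634))
purp (((567.1287231445312, 260.805908203125), (56.91835021972656, 166.36883544921875), 14.305991172790527), 820, np.float64(212.59605310438417))
foot (((619.6719970703125, 164.53973388671875), (155.94561767578125, 183.75509643554688), 0.38832390308380127), 564, np.float64(12.866166846915338))
208 270 [554. -31.  61.] [249 248 245]
213 276 [541. -48.  56.] [219 216 211]
213 277 [541. -50.  54.] [192 187 185]
213 278 [540. -53.  60.] [197 191 188]
213 279 [541. -56.  55.] [193 187 184]
213 280 [541. -59.  59.] [188 182 178]
213 281 [541. -61.  57.] [186 179 176]
213 282 [541. -64.  59.] [186 180 176]
213 284 [541. -70.  5
[... 4809 characters left out ...]
9]
241 284 [465. -70.  42.] [132 136 136]
241 285 [465. -73.  46.] [124 128 127]
241 286 [465. -75.  49.] [121 124 125]
241 287 [465. -78.  49.] [135 139 141]
241 288 [465. -81.  55.] [149 154 156]
241 289 [465. -83.  53.] [169 173 174]
241 290 [465. -86.  52.] [179 183 183]
241 291 [465. -89.  56.] [185 189 189]
241 292 [465. -92.  44.] [207 205 201]
241 293 [465. -95.  43.] [220 216 210]
241 294 [465. -98.  37.] [223 218 213]
241 295 [ 465. -100.   45.] [225 220 215]
241 296 [ 465. -103.   46.] [235 229 225]
beaker_50_mid [384. 217. 404. 238.] 0.62 [ 506. -376.   23.]
petri_dish_mid [152. 243. 181. 273.] 0.63 [417. 262.   3.]
conical_flask_mid [312. 134. 348. 165.] 0.63 [ 713. -193.   87.]
```

Call:
send_rows(rows=[[0.2,0,0,0,-0.12],[0.2,0,0,0,-0.12],[0.2,0,0,0,-0.12],[0.2,0,0,0,-0.12],[0.2,0,0,0,-0.12],[0.2,0,0,0,-0.12],[0.2,0,0,0,-0.12],[0.2,0,0,0,-0.12],[0.2,0,0,0,-0.12],[0.2,0,0,0,-0.12],[0.2,0,0,0,0]])

```text
clock: 1.82
eef_pos: [228.5, -608.6, 231.6]
tool_rot: [-3.14, 0.001, 1.61]
force: [-0.0, 0.0, -0.6]
width: 51.0
```

Call:
send_rows(rows=[[0,0.036,0.016,0,0],[0,0.036,0.016,0,0],[0,0.036,0.016,0,0],[0,0.036,0.016,0,0],[0,0.036,0.016,0,0],[0,0.036,0.016,0,0],[0,0.036,0.016,0,0],[0,0.036,0.016,0,0],[0,0.036,0.016,0,0],[0,0.036,0.016,0,0],[0,0.036,0.016,0,0.02],[0,0.036,0.016,0,0.02]])

```text
clock: 2.82
eef_pos: [417.1, -169.7, 228.2]
tool_rot: [3.139, 0.012, 1.497]
force: [0.9, -1.0, 0.3]
width: 42.8
```

Call:
send_rows(rows=[[0,0.03,0.016,0,-0.02],[0,0.03,0.016,0,-0.02],[0,0.02,0.01,0,-0.02],[0,0.008,0.005,0,0],[0,0,0,0,0],[0,0,0,0,0]])

```text
clock: 3.32
eef_pos: [474.9, -70.6, 229.2]
tool_rot: [3.133, 0.009, 1.553]
force: [-0.2, 0.0, -0.2]
width: 42.9
```

Run:
```python
from h import *
s=read_state();print(np.round(s["eef_pos"],1),np.round(s["tool_rot"],4),s["width"],s["clock"])
p=get_image("wrist");cv2.imwrite("pics/w1.png",p["image"]);print(p["K"],p["tool_from_camera"])
```

```text
[474.9 -70.6 229.2] [3.1329 0.0091 1.5532] 42.90272104693981 3.3167
[[325.1922621    0.         282.58868748]
 [  0.         325.1922621  209.38592541]
 [  0.           0.           1.        ]] [[-6.00404511e-04 -9.55513785e-01 -2.94945835e-01  7.51415699e+01]
 [ 9.99999731e-01 -6.98033694e-04  2.25724385e-04  8.52350792e-01]
 [-4.21564893e-04 -2.94945620e-01  9.55513947e-01 -1.42563681e+02]
 [ 0.00000000e+00  0.00000000e+00  0.00000000e+00  1.00000000e+00]]
```

View pics/w1.png

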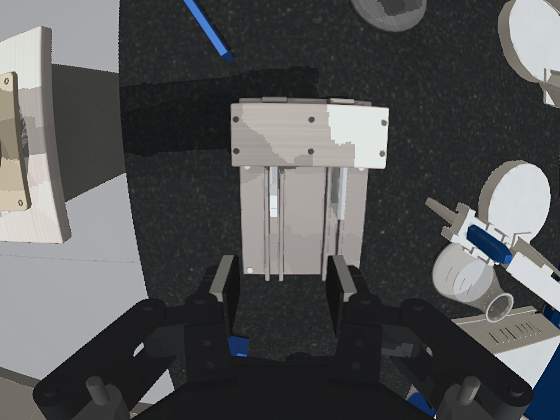

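```bash
cat >> h.py <<'E'
from scipy.spatial.transform import Rotation as Ro
def wpix(p,s,u,v,z):
    K=p["K"];d=np.array([u-K[0,2],v-K[1,2]]);r=np.hypot(*d);th=r/K[0,0]
    ray=np.array([*(d/r*np.sin(th)),np.cos(th)])
    T=p["tool_from_camera"];R=Ro.from_euler("xyz",s["tool_rot"]).as_matrix()
    o=R@T[:3,3]+s["eef_pos"];q=R@T[:3,:3]@ray
    return o+q*(z-o[2])/q[2]
E
python3 - <<'E'
from h import *
s=read_state();p=get_image("wrist")
for (u,v,z) in((273,170,56),(273,214,56),(272,200,56),(232,104,68),(388,107,68),(233,165,68),(387,167,68),(249,271,8)):print(u,v,np.round(wpix(p,s,u,v,z),1))
a=p["image"][90:290,220:400];cv2.imwrite("pics/w1c.png",cv2.resize(a,None,fx=3,fy=3,interpolation=2))
E
```

```text
273 170 [468.2 -54.2  56. ]
273 214 [466.9 -99.8  56. ]
272 200 [466.3 -84.9  56. ]
232 104 [432.1  11.7  68. ]
388 107 [579.    8.8  68. ]
233 165 [430.6 -46.   68. ]
387 167 [579.9 -49.9  68. ]
249 271 [ 432.9 -191.4    8. ]
```

View pics/w1c.png

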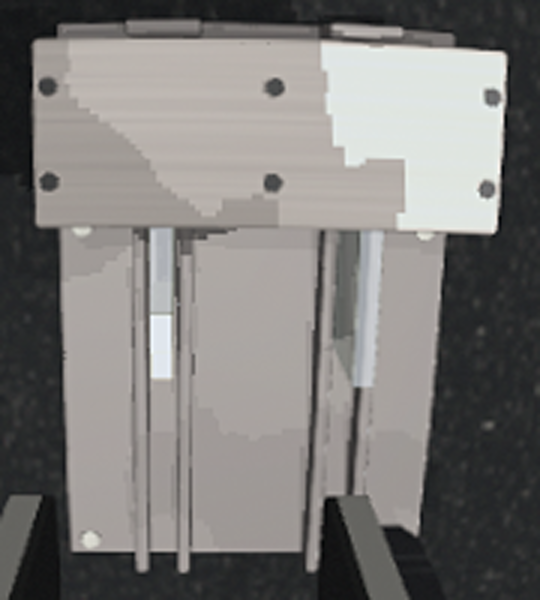

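Call:
send_rows(rows=[[0,0,-0.004,0.03,0],[0,0,-0.003,0.03,0],[0,0,0,0.03,0],[0,0,0,0.03,0],[0,0,0,0.015,0],[0,0,0,0,0],[0,0,0,0,0]])

```text
clock: 4.0
eef_pos: [466.1, -89.0, 91.4]
tool_rot: [3.13, 0.018, 1.523]
force: [-0.1, -0.5, -0.4]
width: 42.5
```

Run:
```python
from h import *
s=read_state();print(np.round(s["eef_pos"],1),np.round(s["tool_rot"],4),s["width"],s["clock"])
p=get_image("wrist");cv2.imwrite("pics/w2.png",p["image"])
cv2.imwrite("pics/w2c.png",cv2.resize(p["image"][100:300,190:380],None,fx=3,fy=3,interpolation=2))
t=get_image("top");cv2.imwrite("pics/t2c.png",cv2.resize(t["image"][185:265,230:350],None,fx=6,fy=6,interpolation=2))
```

```text
[466.1 -89.   91.4] [3.1297 0.0177 1.5225] 42.54435323597671 4.0
```

View pics/w2c.png

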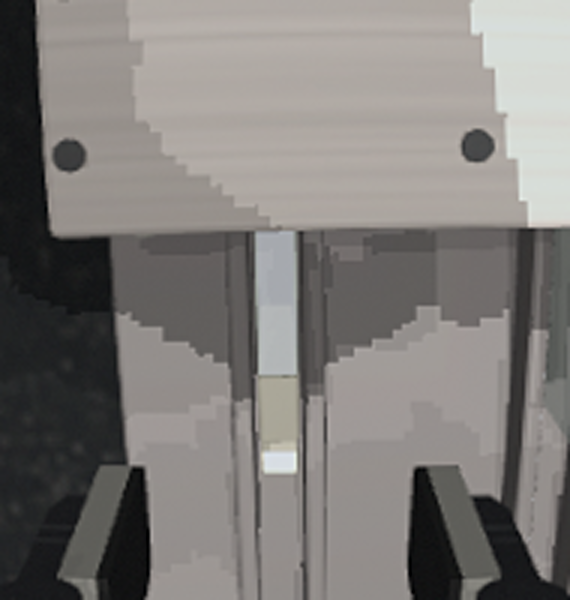

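Run:
```python
from h import *
s=read_state();p=get_image("wrist")
for (u,v,z) in((282,183.3,56),(282.5,225,56),(282.5,246,42),(283,257,42),(190+275/3,100+560/3,22),(190+275/3,100+250/3,22),(207,179,68),(365,175.5,68)):print(round(u),round(v),np.round(wpix(p,s,u,v,z),1))
```

```text
282 183 [469.8 -53.9  56. ]
282 225 [468.9 -78.9  56. ]
282 246 [468.1 -98.8  42. ]
283 257 [ 468.  -106.8   42. ]
282 287 [ 465.7 -142.1   22. ]
282 183 [469.6 -62.2  22. ]
207 179 [430.2 -46.4  68. ]
365 176 [514.2 -48.7  68. ]
```

View pics/t2c.png

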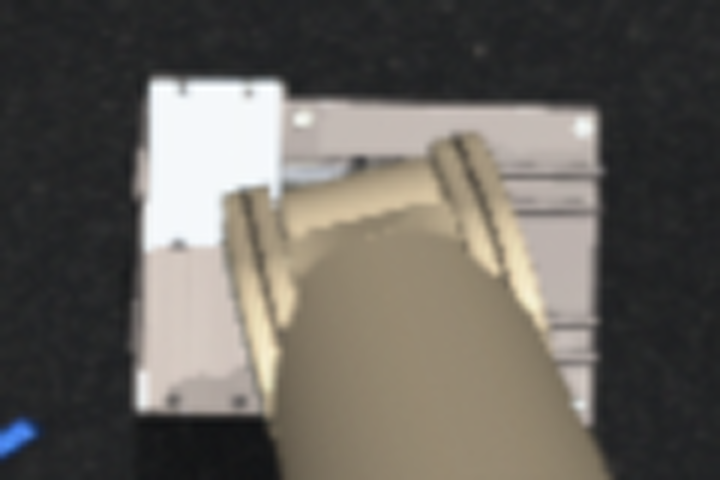

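Call:
send_rows(rows=[[0,0.009,0.001,0.005,-0.012],[0,0.008,0.001,0.005,-0.01],[0,0,0,0.015,0],[0,0,0,0.01,0],[0,0,0,0,0],[0,0,0,0,0]])

```text
clock: 4.65
eef_pos: [476.8, -67.4, 60.6]
tool_rot: [3.113, 0.016, 1.551]
force: [1.2, 0.3, 0.4]
width: 42.9
```

Call:
send_rows(rows=[[0,0,-0.004,0,0],[0,0,0,0,0],[0,0,0,0,0]])

```text
clock: 4.9
eef_pos: [473.4, -65.9, 61.8]
tool_rot: [3.111, 0.016, 1.553]
force: [0.5, 0.5, -0.5]
width: 42.7
```

Call:
send_rows(rows=[[0,-0.003,-0.002,0,0],[0,-0.003,-0.002,0,0],[0,0,0,0,0],[0,0,0,0,0]])

```text
clock: 5.23
eef_pos: [469.3, -73.0, 63.0]
tool_rot: [3.109, 0.016, 1.553]
force: [-0.2, 0.5, -0.1]
width: 42.4
```

Run:
```python
from h import *
for i in range(4):
    s=read_state();print(np.round(s["eef_pos"],1),np.round(s["tool_rot"],4),np.round(s["force"],1),s["clock"]);p=get_image("wrist")
cv2.imwrite("pics/w3c.png",cv2.resize(p["image"][150:350,190:380],None,fx=3,fy=3,interpolation=2))
```

```text
[469.3 -73.   63. ] [3.1088 0.0164 1.5526] [-0.2  0.5 -0.1] 5.2333
[469.2 -73.1  62.9] [3.1089 0.0167 1.5524] [ 0.1 -0.2 -0.5] 5.2833
[469.3 -72.9  62.9] [3.1089 0.0165 1.5528] [ 0.3 -0.3 -0. ] 5.3333
[469.4 -72.7  62.8] [3.1089 0.0164 1.553 ] [-0.1  0.6  0.4] 5.3833
```

View pics/w3c.png

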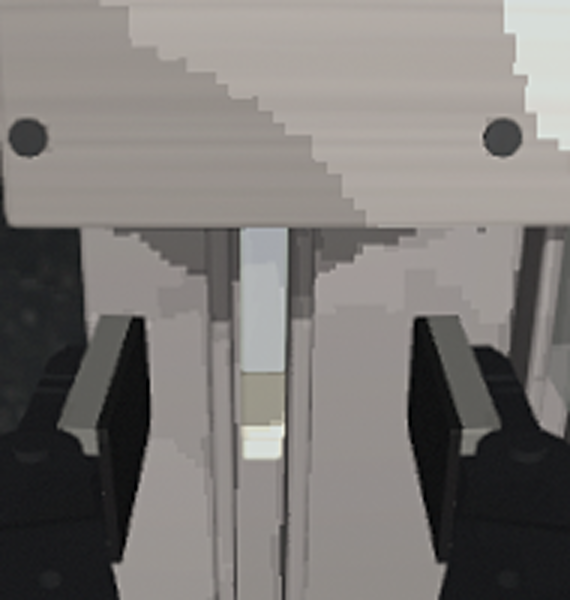

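Run:
```python
from h import *
s=read_state();p=get_image("wrist")
for (u,v,z) in((190+263.5/3,150+240/3,56),(190+262.5/3,150+365/3,56),(190+262/3,150+445/3,42),(190+260/3,150+580/3,22)):print(round(u),round(v),np.round(wpix(p,s,u,v,z),1))
cv2.imwrite("pics/w3.png",p["image"])
T=p["tool_from_camera"]
# project TCP into the picture
q=np.linalg.inv(T)@[0,0,0,1];q=q[:3];th=np.arctan2(np.hypot(q[0],q[1]),q[2]);print(p["K"][:2,2]+p["K"][0,0]*th*q[:2]/np.hypot(q[0],q[1]))
```

```text
278 230 [468.5 -54.1  56. ]
278 272 [467.8 -77.4  56. ]
277 298 [ 467.3 -103.4   42. ]
277 343 [ 465.8 -157.2   22. ]
[280.83569686 269.78305791]
```

Call:
send_rows(rows=[[0,0,-0.001,0.008,0],[0,0,-0.001,0.008,0],[0,0,-0.0015,0.008,0],[0,0,0,0.006,0],[0,0,0,0,0],[0,0,0,0,0]])

```text
clock: 5.98
eef_pos: [466.2, -72.1, 28.5]
tool_rot: [3.11, 0.015, 1.555]
force: [-0.6, -0.7, -0.3]
width: 42.9
```

Run:
```python
from h import *
s=read_state();print(np.round(s["eef_pos"],1),np.round(s["tool_rot"],4),np.round(s["force"],1),s["clock"]);p=get_image("wrist")
cv2.imwrite("pics/w4c.png",cv2.resize(p["image"][180:330,190:380],None,fx=4,fy=4,interpolation=2))
```

```text
[466.2 -72.1  28.5] [3.1104 0.0152 1.5547] [-0.6 -0.7 -0.3] 5.9833
```

View pics/w4c.png

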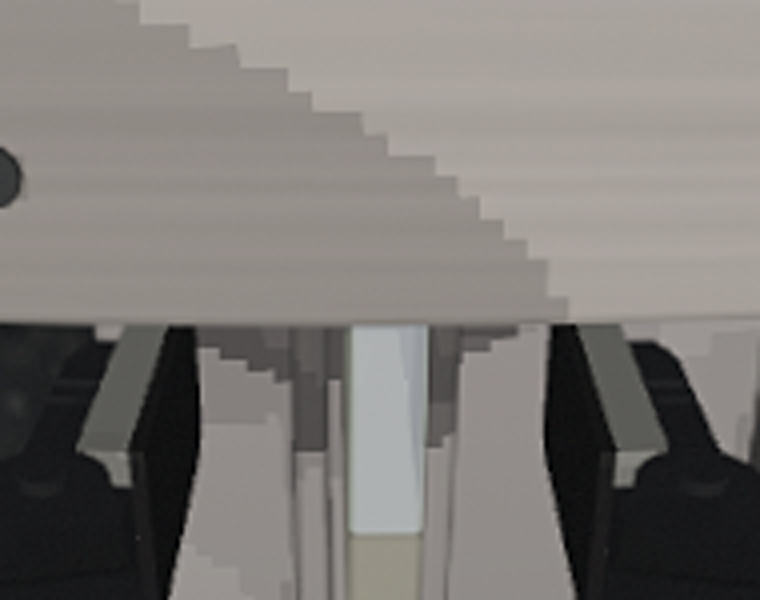

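Call:
send_rows(rows=[[-0.3,0,0.0015,0,0],[-0.5,0,0,0,0],[-0.6,0,0,0,0],[-0.65,0,0,0,0],[-0.65,0,0,0,0],[-0.65,0,0,0,0]])

```text
clock: 6.53
eef_pos: [468.6, -72.2, 29.4]
tool_rot: [3.109, 0.015, 1.554]
force: [-0.2, -0.1, 0.0]
width: 14.9
```

Run:
```python
from h import *
s=read_state();print(np.round(s["eef_pos"],1),np.round(s["tool_rot"],4),np.round(s["force"],1),s["width"],s["clock"]);p=get_image("wrist")
cv2.imwrite("pics/w5c.png",cv2.resize(p["image"][220:320,230:330],None,fx=6,fy=6,interpolation=2))
```

```text
[468.6 -72.2  29.4] [3.1086 0.0154 1.5544] [-0.2 -0.1  0. ] 14.937072251773754 6.5333
```

View pics/w5c.png

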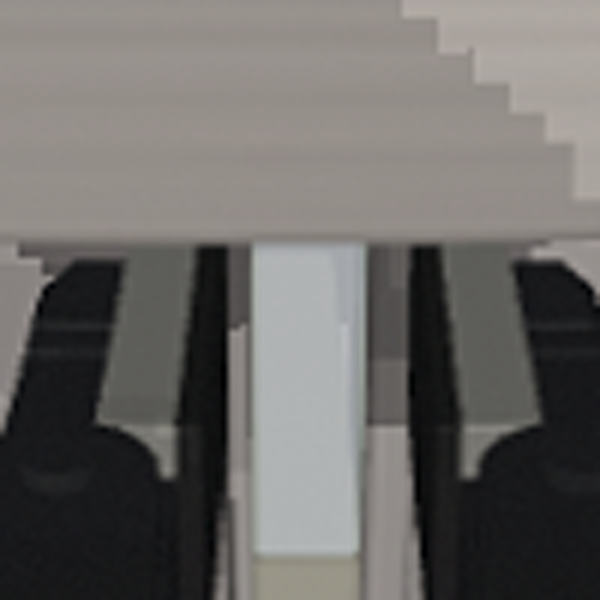

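Call:
send_rows(rows=[[-0.65,0,-0.001,0,0],[-0.7,0,0,0,0],[-0.74,0,0,0,0],[-0.74,0,0,0,0],[-0.76,0,0,0,0],[-0.76,0,0,0,0]])

```text
clock: 7.08
eef_pos: [467.5, -72.2, 29.5]
tool_rot: [3.108, 0.015, 1.554]
force: [-0.8, 0.1, 0.5]
width: 10.4
```

Run:
```python
from h import *
s=read_state();print(np.round(s["eef_pos"],1),np.round(s["tool_rot"],4),np.round(s["force"],1),s["width"],s["clock"]);p=get_image("wrist")
cv2.imwrite("pics/w6c.png",cv2.resize(p["image"][220:320,230:330],None,fx=6,fy=6,interpolation=2))
```

```text
[467.5 -72.2  29.5] [3.1083 0.0155 1.5543] [-0.8  0.1  0.5] 10.352997194397924 7.0833
```

View pics/w6c.png

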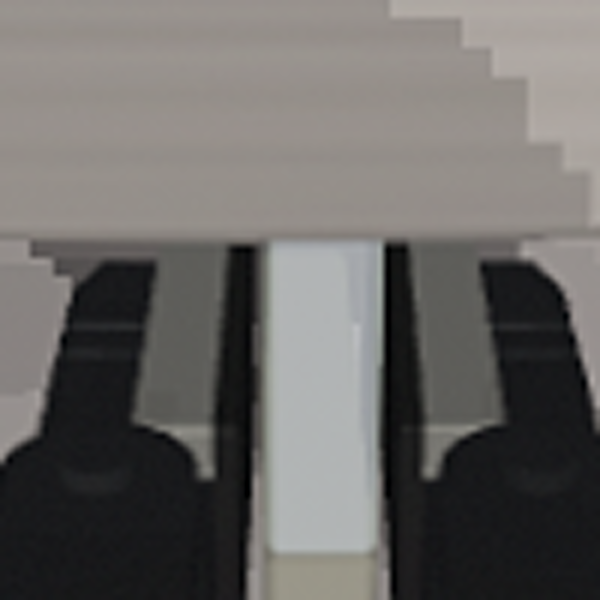

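Well centred, with about 1 mm on each side. I'll close fully and hold.

Call:
send_rows(rows=[[-0.78,0,0,0,0],[-0.8,0,0,0,0],[-0.82,0,0,0,0],[-0.84,0,0,0,0],[-0.86,0,0,0,0],[-1,0,0,0,0],[-1,0,0,0,0]])

```text
clock: 7.72
eef_pos: [467.4, -72.2, 29.6]
tool_rot: [3.109, 0.016, 1.554]
force: [0.0, 0.3, 0.6]
width: 6.7
```

Call:
send_rows(rows=[[-1,-0.005,0,0,0],[-1,-0.005,0,0,0],[-1,-0.005,0,0,0],[-1,0,0,0,0]])

```text
clock: 8.05
eef_pos: [467.0, -88.6, 29.6]
tool_rot: [3.109, 0.016, 1.555]
force: [-0.5, -0.7, 2.1]
width: 7.2
```

Run:
```python
from h import *
s=read_state();print(np.round(s["eef_pos"],1),np.round(s["tool_rot"],4),np.round(s["force"],1),s["width"],s["clock"]);p=get_image("wrist")
cv2.imwrite("pics/w7c.png",cv2.resize(p["image"][200:340,210:350],None,fx=4,fy=4,interpolation=2))
```

```text
[467.  -88.6  29.6] [3.1089 0.0157 1.555 ] [-0.5 -0.7  2.1] 7.205781297845672 8.05
```

View pics/w7c.png

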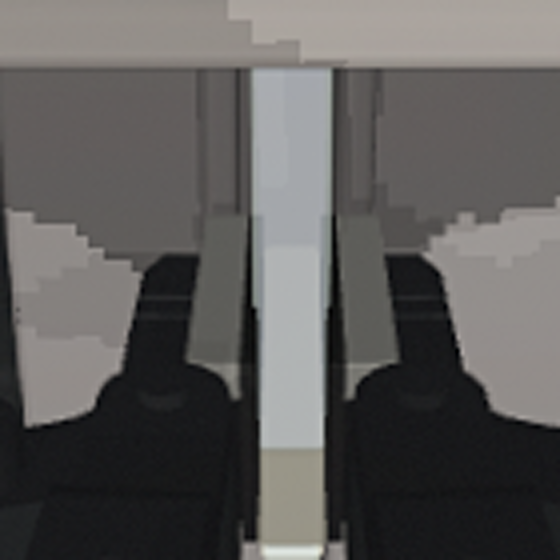

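Call:
send_rows(rows=[[-1,-0.006,0,0,0],[-1,-0.006,0,0,0],[-1,-0.006,0,0,0],[-1,-0.006,0,0,0],[-1,-0.006,0,0,0],[-1,0,0,0,0]])

```text
clock: 8.6
eef_pos: [466.0, -122.3, 29.8]
tool_rot: [3.11, 0.016, 1.554]
force: [0.3, -1.0, -1.6]
width: 7.0
```

Call:
send_rows(rows=[[-1,-0.006,0,0,0],[-1,-0.006,0,0,0],[-1,-0.006,0,0,0],[-1,-0.006,0,0,0],[-1,-0.006,0,0,0],[-1,-0.002,0,0,0],[-1,0,0,0,0]])

```text
clock: 9.18
eef_pos: [465.2, -158.5, 30.3]
tool_rot: [3.11, 0.016, 1.553]
force: [-0.3, 0.3, -1.5]
width: 7.1
```

Run:
```python
from h import *
s=read_state();print(np.round(s["eef_pos"],1),np.round(s["tool_rot"],4),np.round(s["force"],1),s["width"],s["clock"]);p=get_image("wrist")
cv2.imwrite("pics/w8.png",p["image"])
for v in (150,200):print(wpix(p,s,280,v,56))
```

```text
[ 465.2 -158.5   30.3] [3.1099 0.016  1.5527] [-0.3  0.3 -1.5] 7.141865368451332 9.1833
[465.45921485 -96.47087175  56.        ]
[ 465.08522579 -115.08133626   56.        ]
```

View pics/w8.png

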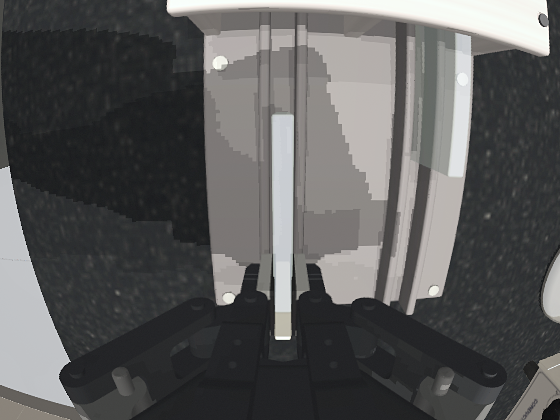

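Call:
send_rows(rows=[[-0.7,0,0,0,0],[-0.5,0,0,0,0],[-0.4,0,0,0,0],[-0.4,0.008,0,0,0],[-0.4,0.008,0,0,0],[-0.4,0.008,0,0,0],[-0.4,0.008,0,0,0],[-0.4,0.006,0,0,0],[-0.4,0,0,0,0],[-0.4,0,0,0,0]])

```text
clock: 10.07
eef_pos: [466.8, -112.0, 30.2]
tool_rot: [3.108, 0.014, 1.559]
force: [-1.0, 0.6, -0.0]
width: 25.4
```

Call:
send_rows(rows=[[-0.4,0.008,0,0,0],[-0.4,0.007,0,0.0005,0],[-0.6,0.002,0,0,0],[-0.65,0,0,0,0],[-0.65,0,0,0,0]])

```text
clock: 10.48
eef_pos: [467.1, -93.3, 29.3]
tool_rot: [3.108, 0.014, 1.559]
force: [-0.5, 0.7, 0.5]
width: 15.0
```

Run:
```python
from h import *
s=read_state();print(np.round(s["eef_pos"],1),np.round(s["tool_rot"],4),np.round(s["force"],1),s["width"],s["clock"]);p=get_image("wrist")
cv2.imwrite("pics/w9c.png",cv2.resize(p["image"][220:340,220:340],None,fx=5,fy=5,interpolation=2))
```

```text
[467.1 -93.3  29.3] [3.1082 0.014  1.5592] [-0.5  0.7  0.5] 15.02577531304325 10.4833
```

View pics/w9c.png

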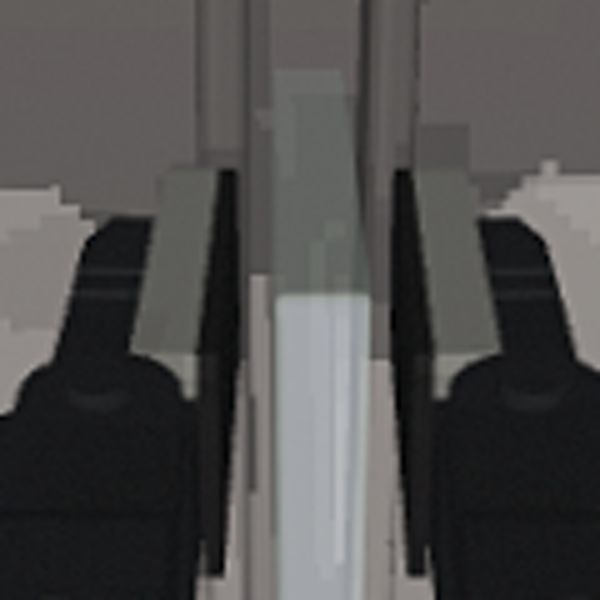

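Run:
```python
from h import *
s=read_state();p=get_image("wrist")
for v in (277,279,281):print(wpix(p,s,284,v,56))
print(wpix(p,s,282,234,6))
```

```text
[467.81609383 -82.25520871  56.        ]
[467.80659791 -83.19771875  56.        ]
[467.79704822 -84.14700799  56.        ]
[468.59523777 -83.89388309   6.        ]
```

Call:
send_rows(rows=[[-0.65,-0.003,0.0005,0.0005,0],[-0.7,0,0,0,0],[-0.74,0,0,0,0],[-0.76,0,0,0,0],[-0.78,0,0,0,0],[-0.8,0,0,0,0],[-0.84,0,0,0,0],[-0.9,0,0,0,0],[-1,0,0,0,0],[-1,0,0,0,0]])

```text
clock: 11.42
eef_pos: [467.0, -98.8, 28.9]
tool_rot: [3.109, 0.015, 1.555]
force: [-0.1, -0.5, 0.6]
width: 7.1
```

Call:
send_rows(rows=[[-1,0,0,-0.006,0],[-1,0,0,-0.008,0],[-1,0,0,-0.01,0],[-1,0,0,-0.01,0],[-1,0,0,-0.01,0],[-1,0,0,-0.012,0],[-1,0,0,-0.012,0],[-1,0,0,0,0]])

```text
clock: 12.08
eef_pos: [463.9, -97.1, 102.7]
tool_rot: [3.11, 0.015, 1.558]
force: [0.2, -0.3, -1.2]
width: 6.8
```

Run:
```python
from h import *
s=read_state();print(np.round(s["eef_pos"],1),np.round(s["tool_rot"],4),np.round(s["force"],1),s["width"],s["clock"]);p=get_image("scene")
cv2.imwrite("pics/s10.png",cv2.resize(p["image"][150:320,180:380],None,fx=4,fy=3.5,interpolation=2))
```

```text
[463.9 -97.1 102.7] [3.1102 0.015  1.5576] [ 0.2 -0.3 -1.2] 6.761534143999451 12.0833
```

View pics/s10.png

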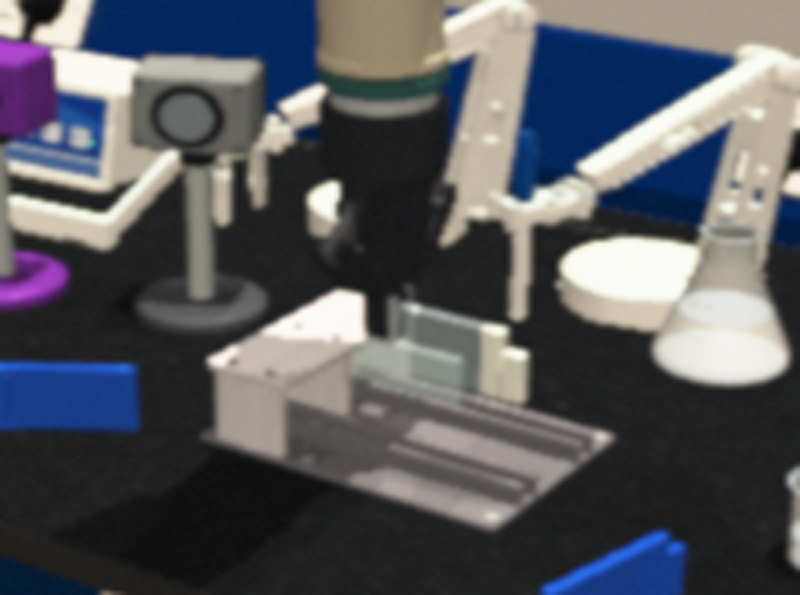

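Call:
send_rows(rows=[[-1,0,0,-0.014,0],[-1,0,0,-0.014,0],[-1,0.01,0,-0.006,0],[-1,0.018,0,0,0],[-1,0.02,0,0,0],[-1,0.02,0,0,0],[-1,0.02,0,0,0],[-1,0.02,0,0,0],[-1,0.02,0,0,0],[-1,0.015,0,0,0],[-1,0.008,0,0,0],[-1,0,0,0,0]])

```text
clock: 13.13
eef_pos: [460.6, 66.0, 129.9]
tool_rot: [3.118, 0.012, 1.556]
force: [-0.2, 0.1, -1.5]
width: 6.9
```

Call:
send_rows(rows=[[-1,0.008,0.002,0.008,0],[-1,0.008,0,0.008,0],[-1,0,0,0.008,0],[-1,0,0,0.005,0],[-1,0,0,0,0],[-1,0,0,0,0]])

```text
clock: 13.63
eef_pos: [462.1, 78.1, 97.8]
tool_rot: [3.121, 0.016, 1.554]
force: [0.4, -0.5, -1.6]
width: 6.5
```

Run:
```python
from h import *
s=read_state();print(np.round(s["eef_pos"],1),np.round(s["tool_rot"],4),np.round(s["force"],1),s["width"],s["clock"]);p=get_image("scene")
cv2.imwrite("pics/s11.png",cv2.resize(p["image"][150:320,160:360],None,fx=4,fy=3.5,interpolation=2))
```

```text
[462.1  78.1  97.8] [3.1209 0.0164 1.5539] [ 0.4 -0.5 -1.6] 6.547569380961179 13.6333
```

View pics/s11.png

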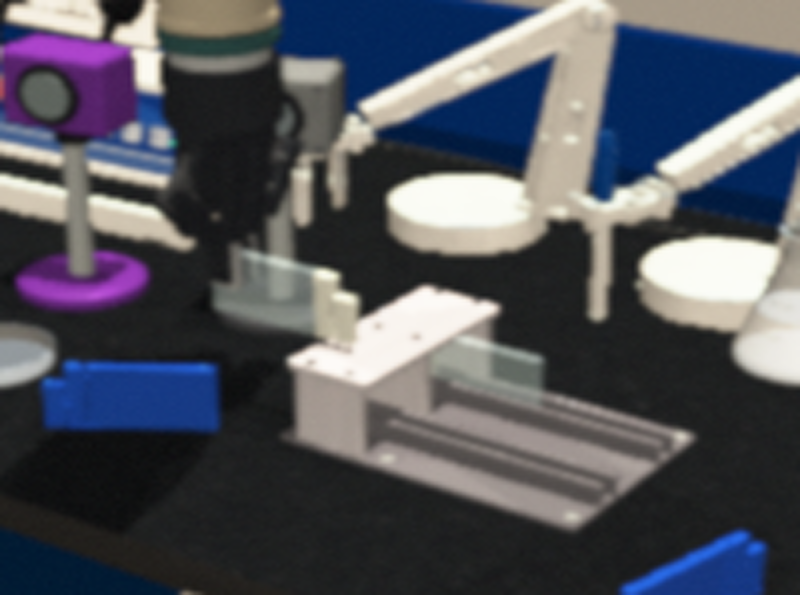

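Call:
send_rows(rows=[[-1,0,0,0.003,0],[-1,0,0,0.003,0],[-1,0,0,0.002,0]])

```text
clock: 13.93
eef_pos: [463.0, 76.5, 90.3]
tool_rot: [3.119, 0.016, 1.551]
force: [-1.0, 3.4, 6.7]
width: 7.5
```

Call:
send_rows(rows=[[-1,0,0,0.002,0],[-1,0,0,0.002,0]])

```text
clock: 14.1
eef_pos: [463.4, 78.2, 87.3]
tool_rot: [3.117, 0.014, 1.551]
force: [-3.1, 3.0, 9.7]
width: 7.0
```

Call:
send_rows(rows=[[-1,0,0,0.002,0],[-1,0,0,0.002,0]])

```text
clock: 14.27
eef_pos: [463.3, 79.6, 84.6]
tool_rot: [3.116, 0.013, 1.551]
force: [-3.0, 2.1, 9.9]
width: 7.0
```

Call:
send_rows(rows=[[-1,0,0,0.002,0],[-1,0,0,0.002,0],[-1,0,0,0.002,0],[-1,0,0,0.002,0]])

```text
clock: 14.6
eef_pos: [463.5, 82.1, 79.4]
tool_rot: [3.113, 0.012, 1.553]
force: [-2.3, 2.8, 5.6]
width: 6.8
```

Run:
```python
from h import *
s=read_state();print(np.round(s["eef_pos"],1),np.round(s["tool_rot"],4),np.round(s["force"],1),s["width"],s["clock"]);p=get_image("scene")
cv2.imwrite("pics/s12.png",cv2.resize(p["image"][180:290,190:320],None,fx=6,fy=5.4,interpolation=2))
```

```text
[463.5  82.1  79.4] [3.1129 0.0121 1.5526] [-2.3  2.8  5.6] 6.810001253946686 14.6
```

View pics/s12.png

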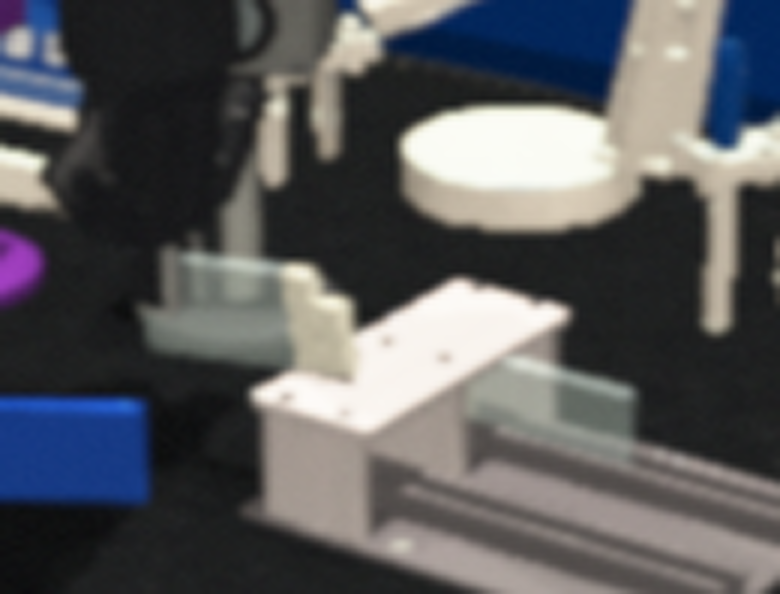

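Call:
send_rows(rows=[[-1,0,0,0.003,0],[-1,0,0,0.003,0],[-1,0,0,0.003,0],[-1,0,0,0.003,0]])

```text
clock: 14.98
eef_pos: [463.7, 85.5, 70.1]
tool_rot: [3.109, 0.009, 1.554]
force: [-2.6, 2.4, 8.1]
width: 6.7
```

Call:
send_rows(rows=[[-1,-0.001,0,0.003,0],[-1,-0.001,0,0.003,0],[-1,-0.001,0,0.003,0],[-1,-0.001,0,0.003,0]])

```text
clock: 15.32
eef_pos: [463.9, 87.7, 60.7]
tool_rot: [3.105, 0.002, 1.558]
force: [-2.7, 3.4, 8.1]
width: 6.9
```

Call:
send_rows(rows=[[-1,-0.001,0,0.003,0],[-1,-0.001,0,0.003,0],[-1,-0.001,0,0.003,0],[-1,-0.001,0,0.003,0]])

```text
clock: 15.65
eef_pos: [464.0, 88.9, 51.1]
tool_rot: [3.102, -0.003, 1.562]
force: [-2.9, 2.4, 7.8]
width: 6.9
```

Run:
```python
from h import *
s=read_state();print(np.round(s["eef_pos"],1),np.round(s["tool_rot"],4),np.round(s["force"],1),s["width"],s["clock"]);p=get_image("scene")
cv2.imwrite("pics/s13.png",cv2.resize(p["image"][180:290,190:320],None,fx=6,fy=5.4,interpolation=2))
```

```text
[464.   88.9  51.1] [ 3.1019e+00 -3.0000e-03  1.5617e+00] [-2.9  2.4  7.8] 6.893135591272881 15.65
```

View pics/s13.png

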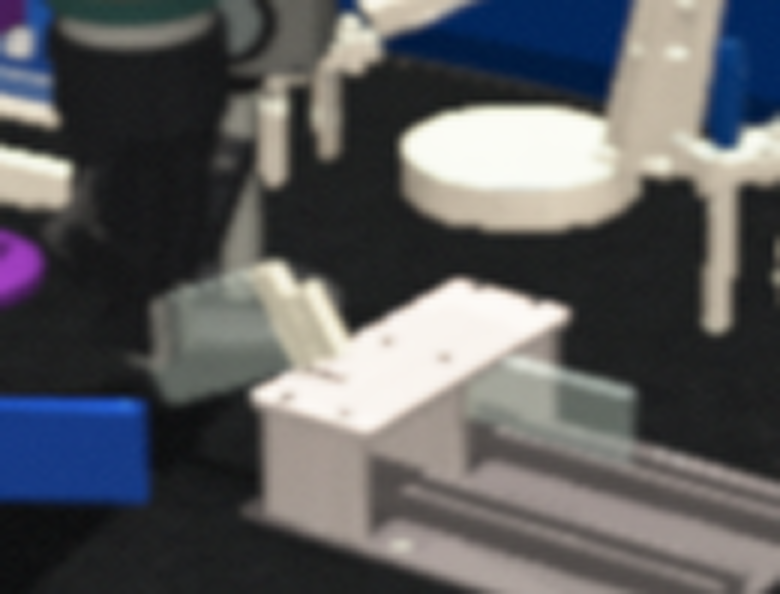

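Call:
send_rows(rows=[[-1,-0.001,0,0.003,0],[-1,-0.001,0,0.003,0],[-1,-0.001,0,0.003,0]])

```text
clock: 15.95
eef_pos: [464.2, 89.1, 43.5]
tool_rot: [3.1, -0.006, 1.564]
force: [-2.4, 3.2, 9.3]
width: 6.9
```

Call:
send_rows(rows=[[-1,0,0,-0.004,0],[-1,0,0,-0.01,0],[-1,0,0,-0.015,0],[-1,0,0,-0.02,0],[-1,0,0,-0.02,0],[-1,0,0,-0.01,0],[-1,0,0,0,0],[-1,0,0,0,0]])

```text
clock: 16.62
eef_pos: [460.5, 88.4, 126.3]
tool_rot: [3.1, -0.005, 1.565]
force: [-0.3, 0.3, -1.3]
width: 6.5
```

Run:
```python
from h import *
s=read_state();print(np.round(s["eef_pos"],1),np.round(s["tool_rot"],4),np.round(s["force"],1),s["width"],s["clock"]);p=get_image("scene")
cv2.imwrite("pics/s14.png",cv2.resize(p["image"][160:280,180:310],None,fx=6,fy=5,interpolation=2))
for q in("plate_a_center","plate_a_frosted"):
  for r in recognise(p,q)[:3]:print(q,np.round(r["box"]),round(r["score"],2))
```

```text
[460.5  88.4 126.3] [ 3.1004 -0.005   1.5651] [-0.3  0.3 -1.3] 6.5138713243779875 16.6167
plate_a_center [269. 246. 294. 266.] 0.85
plate_a_frosted [264. 243. 292. 265.] 0.72
```

View pics/s14.png

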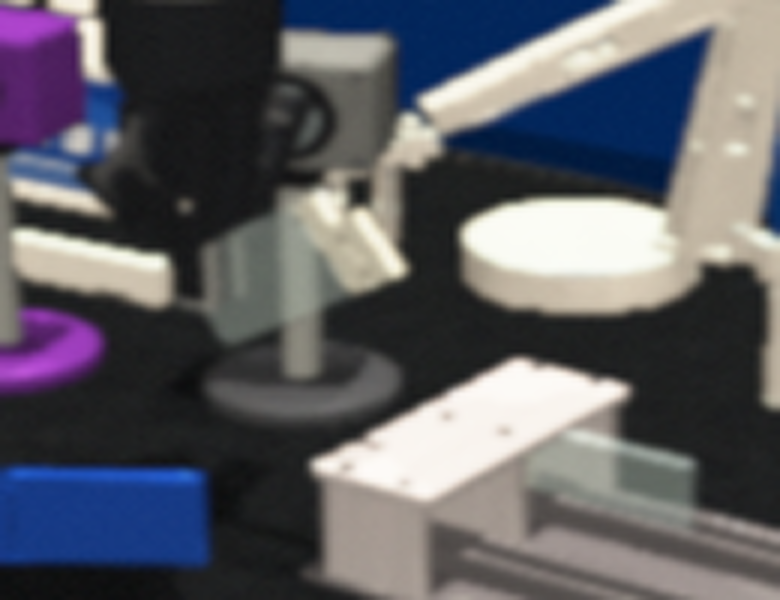

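```bash
cat >> h.py <<'E'
def planept(p,u,v,n,P0):
    K,R,t=p["K"],p["R"],p["t"]
    d=R.T@np.array([(u-K[0,2])/K[0,0],(v-K[1,2])/K[1,1],1]);o=-R.T@t
    return o+d*(n@(P0-o))/(n@d)
E
python3 - <<'E'
from h import *
s=read_state();p=get_image("scene");R=Ro.from_euler("xyz",s["tool_rot"]).as_matrix();n=R[:,1];print(n)
P0=s["eef_pos"]
f=lambda u,v:planept(p,180+u/6,160+v/5,n,P0)
pts=dict(botclear=f(228,342),botfro=f(405,270),bot2=f(300,315),topclear=f(203,243),frbot=f(350,290),frtop=f(295,205),notch1=f(328,195))
for k,v in pts.items():print(k,np.round(v,1))
d=pts["botfro"]-pts["botclear"];print(np.linalg.norm(d),np.degrees(np.arctan2(d[2],-d[1])))
E
```

```text
[ 0.99922318 -0.00544689  0.03903026]
botclear [460.5  78.9 105.1]
botfro [457.5 -15.4 169.2]
bot2 [459.3  39.4 130.7]
topclear [458.5  88.7 158.3]
frbot [458.4  12.7 151.3]
frtop [457.   38.7 190.9]
notch1 [456.5  21.6 200.2]
114.06481638892683 34.17664689647964
```

Run:
```python
from h import *
a=cv2.imread("pics/scene0.png");cv2.imwrite("pics/s0r.png",cv2.resize(a[158:208,203:253],None,fx=12,fy=12,interpolation=2))
p=get_image("top");W=cloud(p);Z=W[...,2]
m=np.zeros(Z.shape,bool);m[150:210,165:225]=1;m&=(Z>205)&(Z<220)
pts=W[m][:,:2]
for e in(0,1):
    h=cv2.convexHull(pts.astype(np.float32))
r=cv2.minAreaRect(pts.astype(np.float32));print(r,m.sum())
c=pts-pts.mean(0);w,v=np.linalg.eigh(c.T@c);print(pts.mean(0),v,np.sqrt(w/len(c)*12))
cv2.imwrite("pics/t15.png",cv2.resize(p["image"][140:230,140:260],None,fx=6,fy=6,interpolation=2))
```

```text
((601.8936157226562, 148.7626953125), (54.90711212158203, 86.07218170166016), 23.355775833129883) 734
[602.68100393 148.39475235] [[-0.91981601 -0.39234998]
 [-0.39234998  0.91981601]] [50.32558302 84.28507594]
```

View pics/s0r.png

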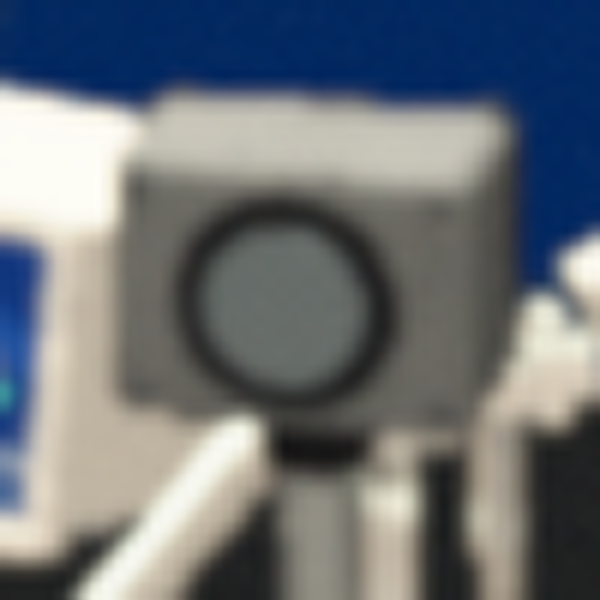

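View pics/t15.png

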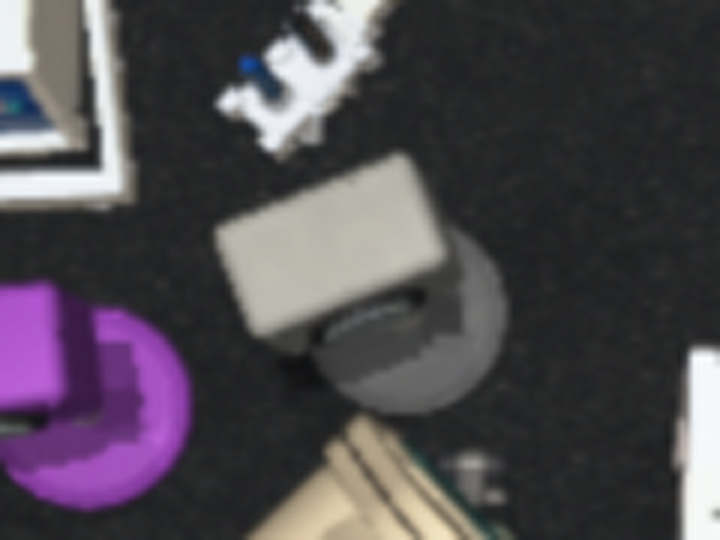

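Run:
```python
from h import *
p=get_image("scene")
z=np.array([0,0,1.])
print(planept(p,203+285/12,158+303/12,z,np.array([0,0,180.])))
for u,v in((140,175),(470,185)):print(planept(p,203+u/12,158+v/12,z,np.array([0,0,213.])))
a=np.radians(23.2);ax=np.array([np.cos(a),np.sin(a)]);c=np.array([602.5,148.5]);print("face centre",c-25*ax)
W=planept(p,203+285/12,158+303/12,z,np.array([0,0,180.]))[:2]
print("rel",(W-c)@ax,(W-c)@[-ax[1],ax[0]])
for off in (0,):
  w=c-27*ax; print("target",w-100*ax)
```

```text
[577.87941856 137.53300566 180.        ]
[554.36768014 159.29991958 213.        ]
[590.74096431  94.90537613 213.        ]
face centre [579.52161652 138.65145226]
rel -26.95000517157387 -0.3810731988361482
target [485.76981191  98.46937748]
```

Call:
send_rows(rows=[[-1,0,0,0,-0.06],[-1,0,0,0,-0.08],[-1,0,0,0,-0.08],[-1,0,0,0,-0.08],[-1,0,0,0,-0.07],[-1,0,0,0,-0.03],[-1,0,0,0,0],[-1,0,0,0,0]])

```text
clock: 17.58
eef_pos: [457.1, 88.9, 121.1]
tool_rot: [3.112, 0.009, 1.985]
force: [-0.2, -0.0, -1.0]
width: 7.0
```

Call:
send_rows(rows=[[-1,0.008,0.003,0,0],[-1,0.012,0.005,0,0],[-1,0.013,0.005,-0.001,0],[-1,0.013,0.005,-0.001,0],[-1,0.012,0.005,-0.001,0],[-1,0.008,0.003,0,0],[-1,0,0,0,0],[-1,0,0,0,0]])

```text
clock: 18.25
eef_pos: [453.5, 166.4, 123.6]
tool_rot: [3.113, 0.008, 1.977]
force: [1.4, -0.5, -0.7]
width: 6.7
```

Run:
```python
from h import *
s=read_state();print(np.round(s["eef_pos"],1),np.round(s["tool_rot"],4),np.round(s["force"],1),s["width"],s["clock"]);p=get_image("scene")
cv2.imwrite("pics/s16.png",cv2.resize(p["image"][140:260,150:280],None,fx=6,fy=5,interpolation=2))
p=get_image("wrist");cv2.imwrite("pics/w16.png",p["image"])
```

```text
[453.5 166.4 123.6] [3.1128 0.0081 1.9773] [ 1.4 -0.5 -0.7] 6.719376086002056 18.25
```

View pics/s16.png

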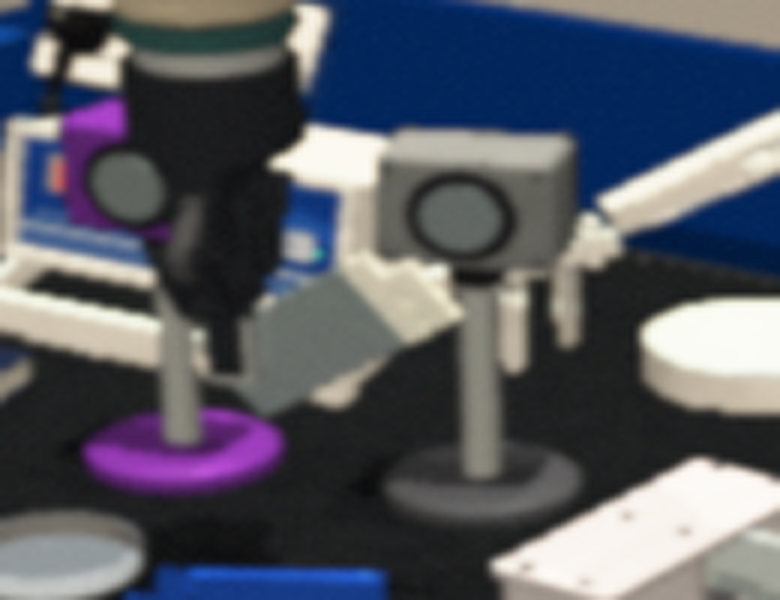

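View pics/w16.png

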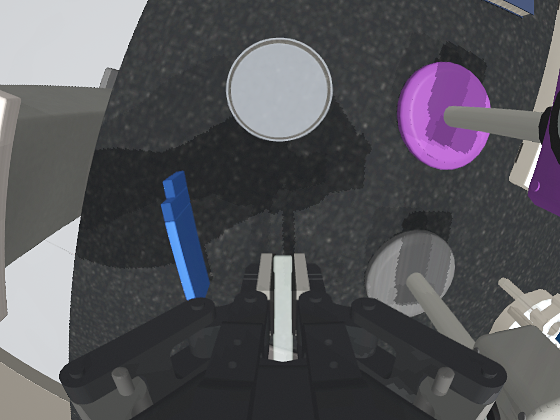

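Run:
```python
from h import *
s=read_state();p=get_image("scene");R=Ro.from_euler("xyz",s["tool_rot"]).as_matrix();n=R[:,1]
P0=s["eef_pos"]
f=lambda u,v:planept(p,150+u/6,140+v/5,n,P0)
A=f(268,412);B=f(460,310);M=f(402,290);C=f(345,268)
d=B-A;print(np.linalg.norm(d),np.degrees(np.arcsin(d[2]/np.linalg.norm(d))),np.round([A,B,M,C],1))
x=d/np.linalg.norm(d);up=np.cross(x,n);up*=np.sign(up[2]);M2=A+96*x+25*up;M3=B-14*x+25*up
a=np.radians(23.5);ax=np.array([np.cos(a),np.sin(a),0]);lat=np.array([-ax[1],ax[0],0]);w=np.array([578,138,180.])
for m in(M,M2,M3):print(np.round(m,1),"win frame",(m-w)@ax,(m-w)@lat,m[2]-180)
print("sq deg",np.degrees(np.arccos(abs(n@ax))),"n vs vertical",np.degrees(np.arccos(n[2])))
```

```text
109.33881736741397 36.62777651608529 [[458.9 154.6 103.4]
 [491.8  73.3 168.6]
 [481.8  96.1 177.8]
 [471.9 118.4 188. ]]
[481.8  96.1 177.8] win frame -104.97439182577564 -0.08006937072890707 -2.2470009698954527
[481.4  96.7 180.7] win frame -105.05537739675069 0.6019432330000072 0.693121383058525
[481.2  97.2 180.3] win frame -105.04172235080429 1.1323853007149367 0.298650565187387
sq deg 1.6573911359358113 n vs vertical 88.36264447110123
```

Call:
send_rows(rows=[[-1,0,0,0,0],[-1,0,0,0,0],[-1,0,0,0,0],[-1,0,0,0,0],[-1,0,0,0,0],[-1,0,0,0,0]])

```text
clock: 18.9
eef_pos: [453.8, 161.3, 123.2]
tool_rot: [3.115, 0.01, 1.97]
force: [-0.3, -0.1, -1.5]
width: 7.0
```

Run:
```python
from h import *
s=read_state();print(np.round(s["eef_pos"],1),np.round(s["tool_rot"],4),np.round(np.abs(s["qd"]).max(),4),s["width"],s["clock"]);p=get_image("scene")
cv2.imwrite("pics/s17.png",cv2.resize(p["image"][140:320,150:360],None,fx=3.8,fy=3.3,interpolation=2))
```

```text
[453.8 161.3 123.2] [3.1152 0.0103 1.9698] 0.0022 6.998743594211296 18.9
```

View pics/s17.png

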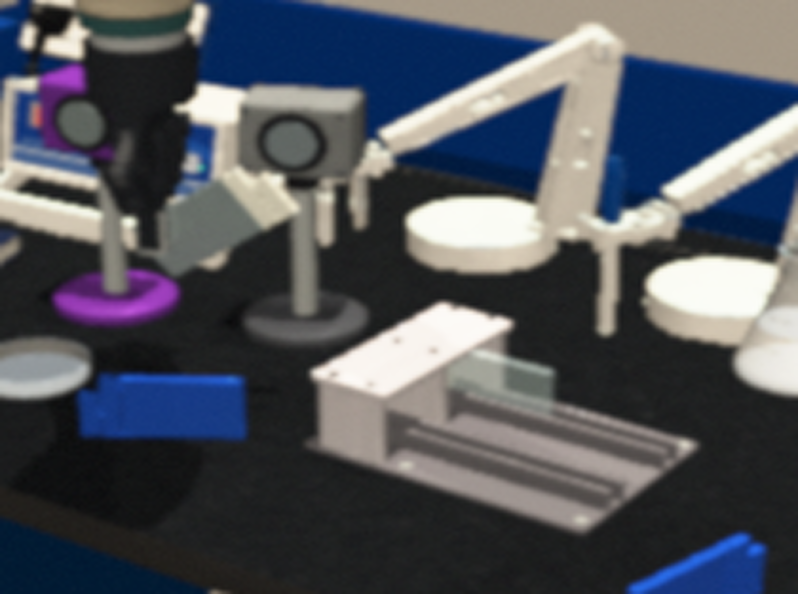

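```bash
python3 -c "
from cell import *
s=read_state();print(s['eef_pos'],s['width'],s['clock']);print(finish_job())"
```

```text
[453.81872704 161.34670279 123.21483604] 6.994160005987157 18.95
the job is handed in; nothing more can be done
None
```

I slid the front plate about 85 mm along its slot until it was clear of the bridge, lifted it out, and handed the job in at 18.95 s. It was then held label up in front of the grey reader's window. The hand-in gives no verdict.

- **Tilting the plate:** moves can only turn the tool about its own axis, so I could not tip the plate directly. After sliding it clear I let go and gripped it again near its clear end. I then pressed the frosted end down on the bridge's top edge to pivot the plate in the fingers. The force there read about 11 N, against the 30 N limit.
- **Last full measurement:**
  - The frosted end was tipped up about 36.6°, a little short of 40° but above the 25° needed.
  - The plate was square to the window within about 2°.
  - The middle of the frosted end was about 105 mm in front of the window and within about 2 mm of its axis.
- **After that measurement:** the arm settled about 5 mm to one side, and I did not measure the plate again. By calculation that leaves it about 5 mm off the axis, against the 35 mm allowed.
- **Final state:** the arm was still, the plate was held by the fingers alone, and the last picture shows the other plate in its slot. The dish, and the flask as far as it showed, looked unmoved. The beaker was not in that picture.
- **Disagreements:** the plate is 8 mm thick but the finger opening read about 7 mm, and the tool had drifted about 1.5° off vertical. My two estimates of the reader's angle were 23° and 29°; I used 23.5°.

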